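# Hook the stapler out of the deep display lane

## Task

The stapler has slid to the back of one of the two deep, narrow lanes of the plywood rack. Take the long picker by its wooden handle, reach in through the mouth of the lane, drop the blade behind the stapler's heel and draw the stapler right out of the rack, so that it stands upright on the counter just in front of the rack; do not touch the stapler with the hand itself, and leave the pencil box, pen cup and glue jar where they are. Then set the picker down on the counter, standing on its foot and blade, out of the rack and with its blade at least a hand's breadth away from the stapler.

Things in the scene. Friction and masses are not known exactly. Their poses are not given: they have to be found in the camera images.
- rack: Fixed plywood rack, 162 wide (x), 275 deep (y), 155 high. Origin: middle of its mouth at counter level; y points out of the mouth (world +y, yaw within 0.15 rad), z up. Walls 10 thick at x = -76, 0, +76 leave two lanes 66 wide, centred at x = -38 and +38, open in front, floored by the counter. Three 6 mm steel bars cross the top at y = -20, -100, -180, undersides 147 high.
- stapler: Black desk stapler, 120 long (y), 38 wide (x), 50 high, about 250 g, loose on the counter in either lane, turned up to 0.06 rad in it. Origin: centre of underside; y points to its nose (towards the mouth), z up. Its heel is an upright flat face, 38 wide, 50 high, at y = -60; behind it at least 35 mm of lane is free.
- stapler_heel (a point): Middle of the stapler's rear face, 60 behind its origin, 25 above its underside.
- stapler_nose (a point): Front end of the stapler, 60 ahead of its origin, 25 above its underside.
- picker: Picker, 200 g, loose, standing on blade and foot. Origin: counter level under the handle's middle; z up, blade towards -y. Wooden handle bar 120 long (y), 24 wide (x, grip across it), 26 high. Round 8 mm aluminium rod along -y at the handle's height, 62 up, to the blade. Foot: board 60 wide, 10 thick, at y = +65, height 0 to 75. Centre of mass about y = -30.
- picker_blade (a point): Middle of the lower edge of the picker's blade, 305 from the handle's middle (y = -305). The blade is an upright flat plate 40 wide (x), 5 thick (y), height 0 to 70.
- pencil_box: Flat cardboard pencil box, 175 long (y), 46 wide (x), 20 high, loose in the other lane; origin centre of underside. To be left alone.
- pen_cup: Dark steel pen cup with pencils, 72 diameter, cup 95 high, pencils to about 175; loose, on the counter beyond the rack; origin centre of underside. To be left alone.
- glue_jar: White glue jar, 60 diameter, 85 high, loose, on the counter beyond the rack; origin centre of underside. To be left alone.
- rack_back (a point): Middle of the inner face of the rack's back panel at counter level (y = -265 in the rack's frame): the lanes' far end.
- picker_handle (a point): Middle of the picker's handle bar, on its axis, 62 above the picker's origin.
Mind the look-alikes: they are no part of the job. Of the things that look like the stapler, the largest one is meant.

How it is judged:
On the way, in this order (a step that is already met when the one before it is completed fails the run):
1. the picker's blade is down behind the stapler's heel, inside the lane (y of picker_blade in the frame of stapler below -0.058 m and x of picker_blade in the frame of stapler between -0.035 and 0.035 m and height (world z) of picker_blade below 0.035 m and y of picker_blade in the frame of rack below -0.1 m), for 0.1 s.
2. the stapler is wholly out of the mouth of the rack (y of each of stapler_heel, stapler_nose in the frame of rack above 0.004 m), for 0.1 s.
At the end, for the whole second after the job is handed in: Stapler upright (0.1 rad), at rest on the counter, heel and nose at least 4 mm out of the mouth, its middle within 300 mm ahead of the mouth and 180 mm to either side. Picker at rest standing (0.12 rad) on the counter in front of the mouth plane, blade over 100 mm from the stapler's middle (all of step 2 and y of stapler in the frame of rack below 0.3 m and x of stapler in the frame of rack between -0.18 and 0.18 m and angle between stapler's own z axis and vertical below 0.1 rad and height (world z) of stapler below 0.006 m and linear speed of each of stapler, picker below 0.02 m/s and y of each of picker_blade, picker in the frame of rack above 0 m and horizontal distance between picker_blade and stapler above 0.1 m and angle between picker's own z axis and vertical below 0.12 rad and height (world z) of picker below 0.01 m); the robot touches nothing.
It fails at once if the gripper or arm touches the stapler (contact force between any of the fingers, the arm and stapler above 0.5 N).
It fails at once if the stapler is tipped over (more than 0.6 rad) (angle between stapler's own z axis and vertical above 0.6 rad).
It fails at once if the pencil box, pen cup or glue jar is moved by more than 25 mm (distance of any of pencil_box, pen_cup, glue_jar from where it was at the start of the episode above 0.025 m).
It also fails if it takes over 54 s, if anything falls off the work surface, if the arm or the gripper's body presses on something with over 40 N, if the wrist force passes 120 N, or if a joint passes its speed limit or range.

## Robot

A 6-joint arm with a two-finger parallel gripper is mounted at the origin on the work surface. World frame = base frame: x ahead of the robot, y to its left, z up, the work surface at z = 0. Lengths are in m, angles in rad, forces in N, time in s.
With the tool pointing down it reaches from about 0.375 to 0.975 m from the base axis. Payload 3.8 kg.
Tool frame: the origin (TCP) lies on the centre line of the jaws, within the pads' length; the fingertips stand 22 mm ahead of it and the grasp point (between the pads) lies 3 mm ahead of it; z points along the fingers, x is the direction in which the jaws open and shut, and the axes are right-handed (so a half turn about z gives the same grasp; the last joint's range is limited). The gripper opens to 85 mm and grips with 20 to 120 N. Pads are 22 mm wide; open, the fingers measure 114 mm over their backs; the gripper's body (76 mm by 85 mm) begins 54 mm behind the grasp point. The pads swing forward as they close: fully open they stand 13 mm farther back than shut.
Start: joints at [1.287, 0.264, 1.604, -0, 1.274, -0.037], TCP at [0.165, 0.655, 0.253] pointing down, gripper open.
Joint ranges: [-2.63, 2.63], [-0.94, 2.18], [0.31, 2.57], [-1.31, 4.45], [0, 2.66], [-2.55, 2.55]. Speed limits (rad/s): [2.57, 2.57, 3.14, 3.14, 3.14, 3.14].

## Interface

Orientations are given as a rotation vector (axis times angle).
In Python, from workcell import bot, viewer gives the robot as it stands.
- The arm moves only by the tool move_arm, never from a script. Its argument "series" is text: rows parted by semicolons, each of 7 numbers parted by spaces: the turn, a rotation vector about the tool's x, y, z scaled (see below), then the shift along the tool's x, y, z scaled (see below), then the opening, from -1 (shut) to 1 (fully open). A call has exactly 8 rows; each row is the pose to reach, as a shift and turn from the pose commanded when the call began, along the tool's axes at that moment; what a row does not reach only later rows make up. The controller multiplies each number of a shift by 100 mm and each number of a turn by 120 degrees. A row lasts 1/10 s, in which the tool goes at most 50 mm and 8.59 degrees, less where a joint would pass 70% of its speed; a pose out of reach is approached as far as the arm can. A call with a number of a shift or a turn outside -1 to 1 is refused whole. A call with a gripper value outside its range is refused whole. The fingers move at their own pace and stop on an object; "squeeze" is the grip in N (left out, the last holds). Time passes only in rows, so rows that repeat a pose let the fingers close, or fill a call up. It gives the time, the measured TCP pose, the force and the opening at its end, in the units of the state.
- bot.read_state(): the state, without advancing time (a new reading comes with each control period).
- viewer.read_camera(name): name is "side" or "top"; returns a dict with "pixels" (480x640x3 uint8, red, green, blue), "K" (3x3 intrinsics, pixels), "world_to_cam" (4x4, takes a point from world to camera coordinates). Camera axes: x right, y up, looking along -z (the intrinsics and any distortion apply to the point x, -y, -z); pixel columns grow to the right and rows downward; lengths in m; the calibration is good to about 2 mm. A picture is of the moment at which its call begins. There is no depth.
- bot.finish_job(): hands the job in, once; it reports no verdict.
The state is a dict: "time": time; "q": joint angles; "joint_vel": joint speeds; "joint_torque": joint torques, N m; "tool_pos": TCP position; "tcp_rot": TCP orientation; "wrist_force": force on the tool from outside, world axes, zero at the start; "torque": the same for the moment, N m; "width": opening from 0.0 (shut) to 1.0 (fully open).
Only numpy, scipy, OpenCV 4.12 (cv2) and the standard library are available. Lean on these libraries where they do the work, as an engineer would, in place of code of your own. Each camera call takes 0.05 s, during which the arm holds its last target.

## Working session

There is one attempt and no reset: what is moved stays moved. The work goes in short steps, Python scripts to look and compute and a tool call to move; the robot and the scene stay as the last step left them, time stands still between calls to the robot, and variables do not carry over. Pictures are saved under pics/ and viewed, and the job is handed in when it is done.

Besides the shell and the picture viewer there is one more tool, called after ">>>" in YAML: its name, and indented under it one key for each argument. move_arm: Moves the arm, as the interface text tells. Its arguments: {"type":"object","properties":{"series":{"type":"string"},"squeeze":{"type":"number"}},"required":["series"]}

```bash
mkdir -p pics; ls; python3 - <<'E'
from workcell import bot, viewer
import cv2,numpy as np
for n in("side","top"):
    c=viewer.read_camera(n); cv2.imwrite(f"pics/{n}0.png",c["pixels"][:,:,::-1]); np.savez(f"{n}0.npz",**c)
    print(n,c["K"].round(1).tolist(),np.linalg.inv(c["world_to_cam"]).round(3).tolist(),[k for k in c])
print(bot.read_state())
E
```

```text
pics
side [[596.6, 0.0, 329.9], [0.0, 596.6, 240.9], [0.0, 0.0, 1.0]] [[0.96, 0.216, -0.181, 0.33], [-0.281, 0.693, -0.664, -0.816], [-0.018, 0.688, 0.725, 0.963], [0.0, 0.0, 0.0, 1.0]] ['pixels', 'K', 'world_to_cam']
top [[504.7, 0.0, 321.8], [0.0, 504.7, 237.9], [0.0, 0.0, 1.0]] [[-0.01, 0.983, -0.181, 0.378], [-1.0, -0.007, 0.014, 0.018], [0.012, 0.181, 0.983, 1.016], [0.0, 0.0, 0.0, 1.0]] ['pixels', 'K', 'world_to_cam']
{'time': 0.1, 'q': array([ 1.28708919e+00,  2.64680617e-01,  1.60528002e+00,  8.03822825e-06,
        1.27368477e+00, -3.69355458e-02]), 'joint_vel': array([ 2.13590270e-04, -2.52602378e-04, -4.26866315e-03, -1.02189796e-04,
        1.16205154e-03,  7.13955669e-05]), 'joint_torque': array([ 6.43639578e-04, -5.16715336e+01, -3.68584335e+01, -1.14874774e-04,
        6.53595140e-03, -1.86436483e-05]), 'tool_pos': array([0.16473144, 0.65394034, 0.25206159]), 'tcp_rot': array([ 2.47701151,  1.93041572, -0.00262083]), 'wrist_force': array([ 0.27166455, -0.58250545,  0.31968865]), 'torque': array([-0.00664449,  0.03760668, -0.05846213]), 'width': 1.0008669687824578}
```

View pics/side0.png

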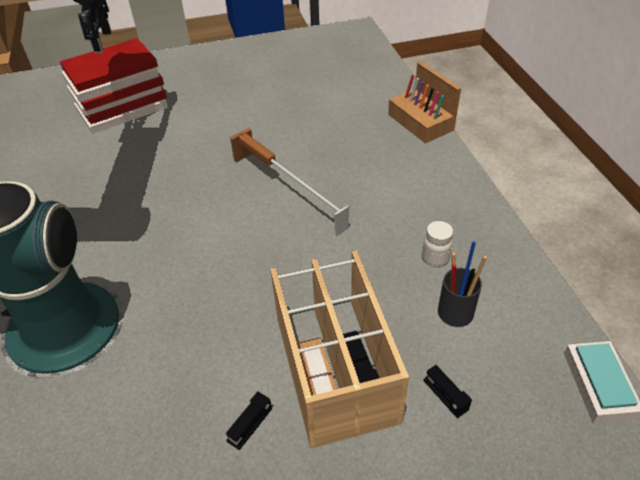

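View pics/top0.png

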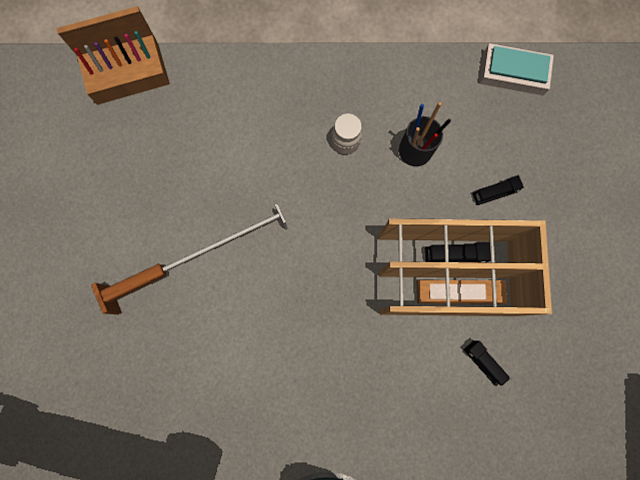

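```bash
cat > h.py <<'E'
import numpy as np,cv2
def load(n,i=0):
    d=np.load(f"{n}{i}.npz"); return d["pixels"],d["K"],d["world_to_cam"]
def ray(c,u,v):
    K,W=c; P=np.linalg.inv(W); d=np.linalg.inv(K)@np.array([u,v,1.]); d=np.array([d[0],-d[1],-d[2]])
    return P[:3,3],P[:3,:3]@d
def onz(c,u,v,z):
    o,d=ray(c,u,v); return o+d*(z-o[2])/d[2]
def proj(c,p):
    K,W=c; q=W[:3,:3]@np.asarray(p,float)+W[:3,3]; q=K@np.array([q[0],-q[1],-q[2]]); return q[:2]/q[2]
def tri(ca,ua,cb,ub):
    o1,d1=ray(ca,*ua);o2,d2=ray(cb,*ub)
    A=np.c_[d1,-d2]; t=np.linalg.lstsq(A,o2-o1,rcond=None)[0]
    a,b=o1+d1*t[0],o2+d2*t[1]; return (a+b)/2,np.linalg.norm(a-b)
E
python3 - <<'E'
from h import *
p,_,_=load("top"); q=p[:,:,::-1]
a=cv2.resize(q[200:330,350:560],None,fx=3.8,fy=3.8,interpolation=cv2.INTER_CUBIC);cv2.imwrite("pics/rt.png",a)
a=cv2.resize(q[195:325,85:295],None,fx=3.8,fy=3.8,interpolation=cv2.INTER_CUBIC);cv2.imwrite("pics/pt.png",a)
p,_,_=load("side"); q=p[:,:,::-1]
a=cv2.resize(q[240:450,260:420],None,fx=2.8,fy=2.8,interpolation=cv2.INTER_CUBIC);cv2.imwrite("pics/rs.png",a)
E
```

```text
(no output)
```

View pics/rt.png

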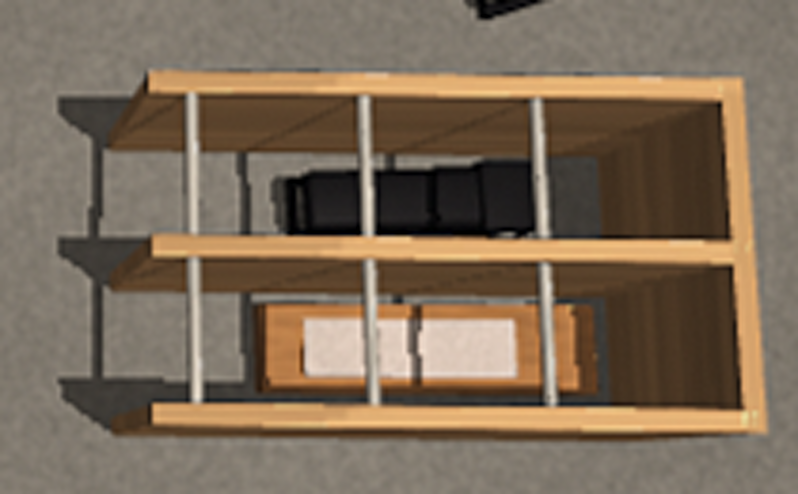

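View pics/pt.png

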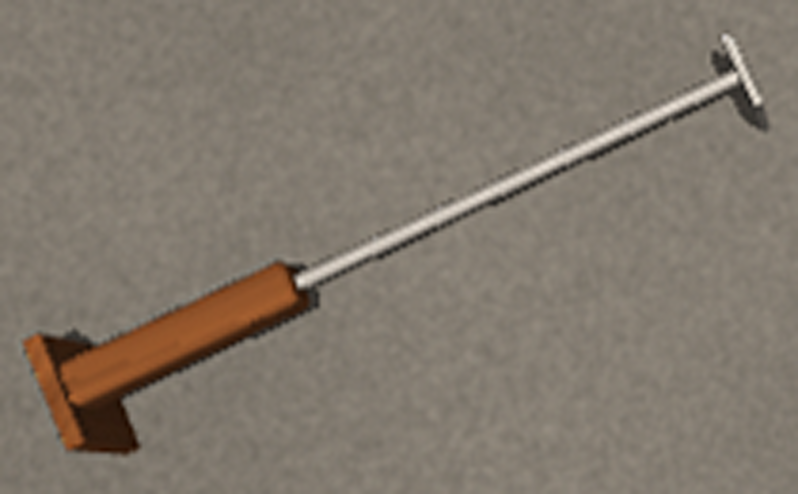

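View pics/rs.png

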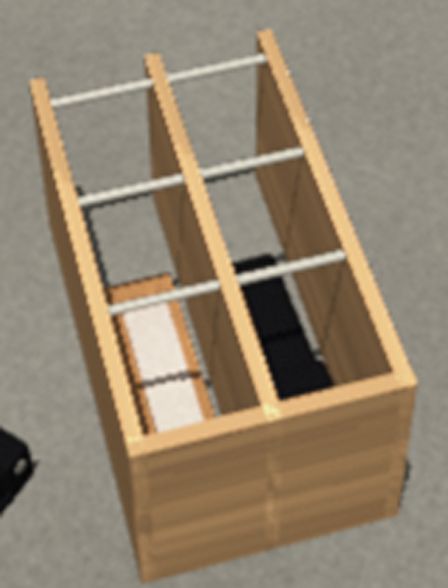

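```bash
python3 - <<'E'
from h import *
p,K,W=load("top");c=(K,W)
f=lambda ox,oy,x,y,z:onz(c,(x+.5)/3.8-.5+ox,(y+.5)/3.8-.5+oy,z)
R=lambda x,y,z:f(350,200,x,y,z).round(4)
P=lambda x,y,z:f(85,195,x,y,z).round(4)
r={k:R(*v,.155) for k,v in dict(fl=(150,71),fr=(152,425),bl=(742,78),br=(766,432),fm=(152,247)).items()};print(r)
print("len",np.linalg.norm(r['fl']-r['bl']),np.linalg.norm(r['fl']-r['fr']),np.linalg.norm(r['fr']-r['br']))
for n,v in dict(heel_u=(533,163,.05),heel_d=(537,232,.05),nose_u=(305,172,.04),nose_d=(305,234,.04),nosetip=(285,205,.01)).items(): print(n,R(*v))
for n,v in dict(blade_rod=(736,78,.062),bl1=(727,37,.07),bl2=(760,103,.07),rod0=(302,283,.062),hf_u=(278,263,.075),hf_d=(302,297,.075),hb_u=(62,366,.075),hb_d=(80,403,.075),ft_u=(32,338,.075),ft_d=(74,446,.075)).items(): print(n,P(*v))
E
```

```text
{'fl': array([ 0.5705, -0.1123,  0.155 ]), 'fr': array([ 0.4092, -0.1077,  0.155 ]), 'bl': array([ 0.5653, -0.386 ,  0.155 ]), 'br': array([ 0.4035, -0.3822,  0.155 ]), 'fm': array([ 0.4889, -0.1105,  0.155 ])}
len 0.27374939269339027 0.1613655787335081 0.2745591739498063
heel_u [ 0.5442 -0.3235  0.05  ]
heel_d [ 0.5085 -0.323   0.05  ]
nose_u [ 0.5421 -0.2082  0.04  ]
nose_d [ 0.5098 -0.2067  0.04  ]
nosetip [ 0.5294 -0.2037  0.01  ]
blade_rod [0.599  0.0881 0.062 ]
bl1 [0.6185 0.0922 0.07  ]
bl2 [0.5842 0.0754 0.07  ]
rod0 [0.4959 0.3034 0.062 ]
hf_u [0.5042 0.3117 0.075 ]
hf_d [0.4873 0.2992 0.075 ]
hb_u [0.4546 0.4139 0.075 ]
hb_d [0.4366 0.404  0.075 ]
ft_u [0.4684 0.4294 0.075 ]
ft_d [0.416  0.4055 0.075 ]
```

```bash
cat > g.py <<'E'
import sys,numpy as np
from scipy.spatial.transform import Rotation as Ro
from workcell import bot
s=bot.read_state();R=Ro.from_rotvec(s["tcp_rot"]);M=R.as_matrix();p=s["tool_pos"]
th=np.arctan2(M[1,0],M[0,0])
print("t",round(s["time"],2),"p",p.round(4),"th",round(th,4),"w",round(s["width"],3),"F",s["wrist_force"].round(1),"tilt z",M[:,2].round(4),"q",s["q"].round(2))
if len(sys.argv)>4:
    x,y,z,t=map(float,sys.argv[1:5])
    T=Ro.from_matrix(np.array([[np.cos(t),np.sin(t),0],[np.sin(t),-np.cos(t),0],[0,0,-1]]))
    print("turn",((R.inv()*T).as_rotvec()/np.radians(120)).round(3),"shift",(M.T@(np.array([x,y,z])-p)/.1).round(3))
E
python3 g.py .47 .36 .16 .4466
```

```text
t 0.1 p [0.1647 0.6539 0.2521] th 1.324 w 1.001 F [ 0.3 -0.6  0.3] tilt z [-6.e-04 -2.e-03 -1.e+00] q [ 1.29  0.26  1.61  0.    1.27 -0.04]
turn [0.    0.001 0.419] shift [-2.103  3.678  0.925]
```

>>> move_arm:
  series: "0 0 0.06 -0.12 0.12 0 1;0 0 0.12 -0.25 0.25 0 1;0 0 0.18 -0.37 0.37 0 1;0 0 0.24 -0.5 0.5 0 1;0 0 0.30 -0.62 0.62 0 1;0 0 0.36 -0.75 0.75 0 1;0 0 0.419 -0.87 0.87 0 1;0 0 0.419 -1 1 0 1"

```text
time: 0.9
tool_pos: [0.2376, 0.5322, 0.2527]
tcp_rot: [3.063, 0.695, -0.001]
wrist_force: [0.2, 0.0, 0.5]
width: 0.998
```

```bash
python3 g.py .47 .36 .16 .4466
```

```text
t 0.9 p [0.2376 0.5322 0.2527] th 0.4464 w 0.998 F [0.2 0.  0.5] tilt z [-5.e-04 -9.e-04 -1.e+00] q [1.11 0.09 1.81 0.   1.24 0.66]
turn [ 0.  0. -0.] shift [1.354 2.556 0.927]
```

>>> move_arm:
  series: "0 0 0 0.06 0.12 0 1;0 0 0 0.13 0.25 0 1;0 0 0 0.20 0.38 0 1;0 0 0 0.26 0.5 0 1;0 0 0 0.33 0.63 0 1;0 0 0 0.40 0.75 0 1;0 0 0 0.46 0.88 0 1;0 0 0 0.53 1 0 1"

```text
time: 1.7
tool_pos: [0.3294, 0.465, 0.2532]
tcp_rot: [3.064, 0.695, -0.0]
wrist_force: [-0.2, -0.6, -0.2]
width: 1.001
```

>>> move_arm:
  series: "0 0 0 0.06 0.12 0.05 1;0 0 0 0.13 0.25 0.1 1;0 0 0 0.20 0.38 0.15 1;0 0 0 0.26 0.5 0.2 1;0 0 0 0.33 0.63 0.25 1;0 0 0 0.40 0.75 0.3 1;0 0 0 0.46 0.88 0.35 1;0 0 0 0.53 1 0.4 1"

```text
time: 2.5
tool_pos: [0.4203, 0.3977, 0.2128]
tcp_rot: [3.064, 0.695, -0.0]
wrist_force: [0.2, 0.7, -0.5]
width: 0.998
```

```bash
python3 g.py .47 .36 .16 .4466
```

```text
t 2.5 p [0.4203 0.3977 0.2128] th 0.4464 w 0.998 F [ 0.2  0.7 -0.5] tilt z [-1.e-04 -1.e-04 -1.e+00] q [ 0.71  0.11  1.86 -0.    1.17  0.27]
turn [ 0.  0. -0.] shift [0.285 0.555 0.528]
```

>>> move_arm:
  series: "0 0 0 0.06 0.1 0.08 1;0 0 0 0.12 0.2 0.16 1;0 0 0 0.18 0.3 0.25 1;0 0 0 0.24 0.45 0.34 1;0 0 0 0.285 0.555 0.43 1;0 0 0 0.285 0.555 0.52 1;0 0 0 0.285 0.555 0.6 1;0 0 0 0.285 0.555 0.6 1"

```text
time: 3.3
tool_pos: [0.4678, 0.3603, 0.1514]
tcp_rot: [3.063, 0.695, -0.005]
wrist_force: [0.1, -0.4, -0.2]
width: 1.004
```

```bash
python3 g.py .47 .36 .063 .4466; python3 - <<'E'
from workcell import viewer
import cv2,numpy as np
for n in("side","top"):
    c=viewer.read_camera(n); np.savez(f"{n}1.npz",**c); q=c["pixels"][:,:,::-1]
    q=q[90:260,200:420] if n=="side" else q[190:340,60:300]
    cv2.imwrite(f"pics/{n}1.png",cv2.resize(q,None,fx=3.3,fy=3.3,interpolation=cv2.INTER_CUBIC))
E
```

```text
t 3.3 p [0.4678 0.3603 0.1514] th 0.4466 w 1.004 F [ 0.1 -0.4 -0.2] tilt z [-0.0028 -0.0016 -1.    ] q [0.61 0.19 1.89 0.   1.06 0.17]
turn [ 0.     0.002 -0.   ] shift [0.021 0.012 0.884]
```

View pics/side1.png

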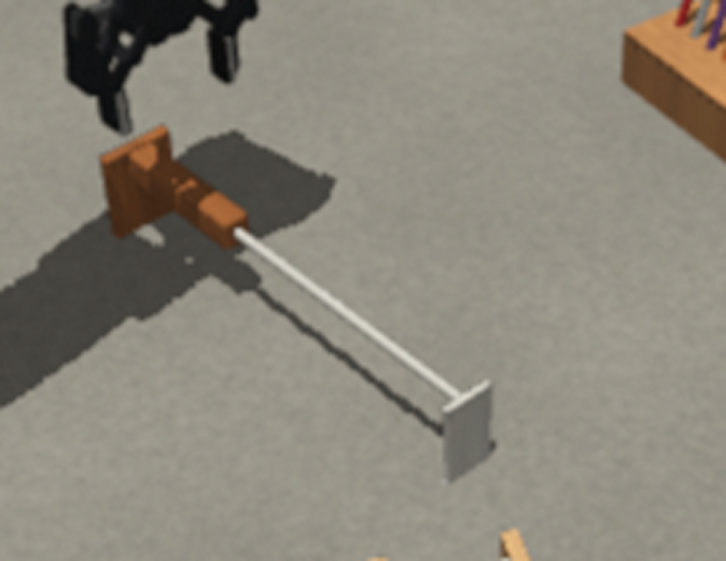

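View pics/top1.png

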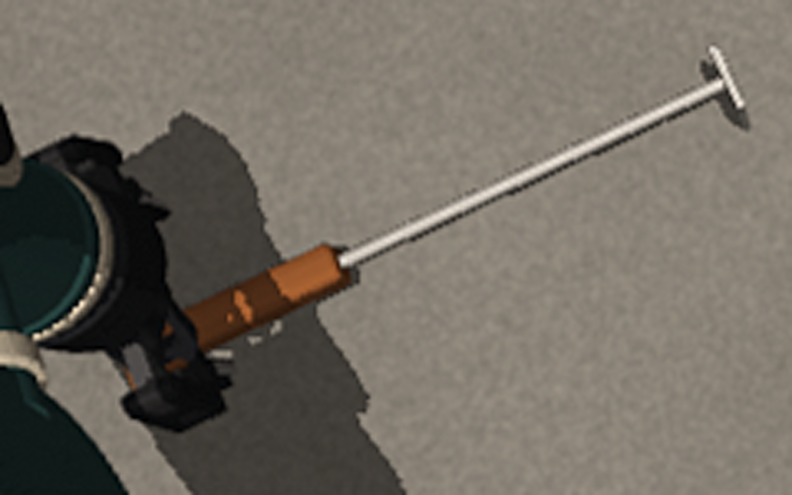

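>>> move_arm:
  series: "0 0 0 0.02 0.01 0.14 1;0 0 0 0.02 0.01 0.28 1;0 0 0 0.02 0.01 0.42 1;0 0 0 0.02 0.01 0.56 1;0 0 0 0.02 0.01 0.7 1;0 0 0 0.02 0.01 0.8 1;0 0 0 0.02 0.01 0.88 1;0 0 0 0.02 0.01 0.88 1"

```text
time: 4.2
tool_pos: [0.4704, 0.3601, 0.0636]
tcp_rot: [3.063, 0.695, -0.004]
wrist_force: [0.3, 0.6, 0.2]
width: 1.004
```

```bash
python3 g.py .47 .36 .063 .4466; python3 - <<'E'
from workcell import viewer
import cv2,numpy as np
for n in("side","top"):
    c=viewer.read_camera(n); np.savez(f"{n}2.npz",**c); q=c["pixels"][:,:,::-1]
    q=q[90:260,200:420] if n=="side" else q[190:340,60:300]
    cv2.imwrite(f"pics/{n}2.png",cv2.resize(q,None,fx=3.3,fy=3.3,interpolation=cv2.INTER_CUBIC))
E
```

```text
t 4.2 p [0.4704 0.3601 0.0636] th 0.4464 w 1.004 F [0.3 0.6 0.2] tilt z [-0.0022 -0.0015 -1.    ] q [0.61 0.3  1.94 0.   0.9  0.16]
turn [ 0.     0.001 -0.   ] shift [-0.004 -0.001  0.006]
```

View pics/side2.png

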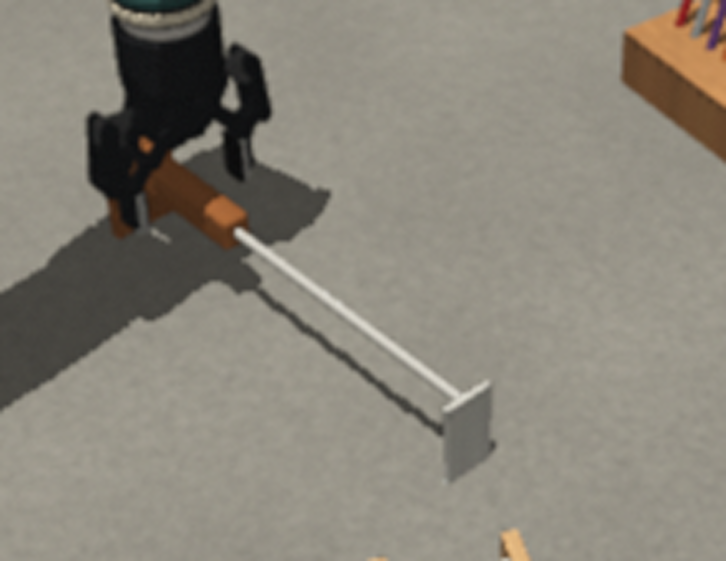

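View pics/top2.png

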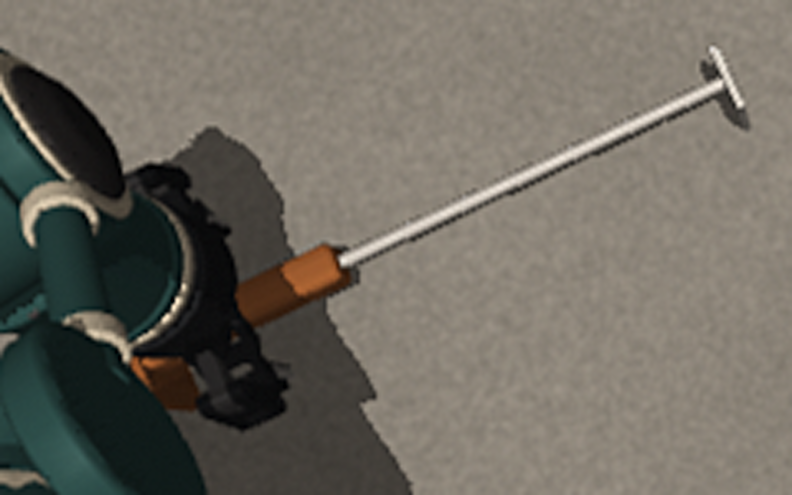

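The jaws straddle the handle near its middle (side view: fingers at about (125,190) and (240,160), with the bar between them). Closing.

>>> move_arm:
  series: "0 0 0 0 0 0 0;0 0 0 0 0 0 -0.5;0 0 0 0 0 0 -1;0 0 0 0 0 0 -1;0 0 0 0 0 0 -1;0 0 0 0 0 0 -1;0 0 0 0 0 0 -1;0 0 0 0 0 0 -1"
  squeeze: 90

```text
time: 5.1
tool_pos: [0.4713, 0.3608, 0.0656]
tcp_rot: [-3.064, -0.696, -0.0]
wrist_force: [-1.9, -0.4, 4.2]
width: 0.264
```

```bash
python3 g.py .47 .36 .163 .4466
```

```text
t 5.1 p [0.4713 0.3608 0.0656] th 0.4465 w 0.264 F [-1.9 -0.4  4.2] tilt z [ 0.  0. -1.] q [0.61 0.29 1.94 0.   0.91 0.16]
turn [-0. -0. -0.] shift [-0.015  0.001 -0.974]
```

>>> move_arm:
  series: "0 0 0 0 0 -0.1 -1;0 0 0 0 0 -0.25 -1;0 0 0 0 0 -0.4 -1;0 0 0 0 0 -0.55 -1;0 0 0 0 0 -0.7 -1;0 0 0 0 0 -0.8 -1;0 0 0 0 0 -0.8 -1;0 0 0 0 0 -0.8 -1"

```text
time: 5.9
tool_pos: [0.4713, 0.3607, 0.1455]
tcp_rot: [-3.063, -0.695, -0.001]
wrist_force: [-0.1, 0.2, -3.2]
width: 0.271
```

```bash
python3 g.py .537 .255 .1456 -.024; python3 - <<'E'
from workcell import viewer
import cv2,numpy as np
for n in("side","top"):
    c=viewer.read_camera(n); np.savez(f"{n}3.npz",**c); q=c["pixels"][:,:,::-1]
    q=q[90:260,200:420] if n=="side" else q[190:340,60:300]
    cv2.imwrite(f"pics/{n}3.png",cv2.resize(q,None,fx=3.3,fy=3.3,interpolation=cv2.INTER_CUBIC))
E
```

```text
t 5.9 p [0.4713 0.3607 0.1455] th 0.4464 w 0.271 F [-0.1  0.2 -3.2] tilt z [ 3.e-04  3.e-04 -1.e+00] q [0.61 0.2  1.89 0.   1.05 0.16]
turn [-0.    -0.     0.225] shift [ 1.360e-01  1.237e+00 -1.000e-03]
```

View pics/side3.png

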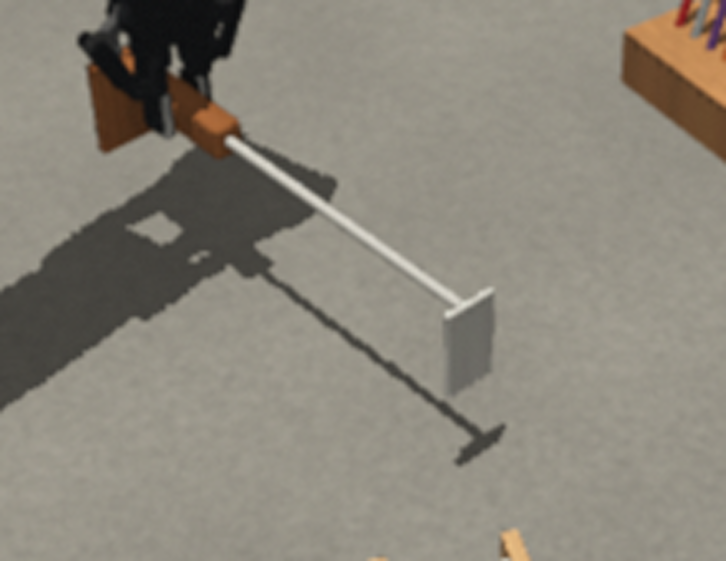

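View pics/top3.png

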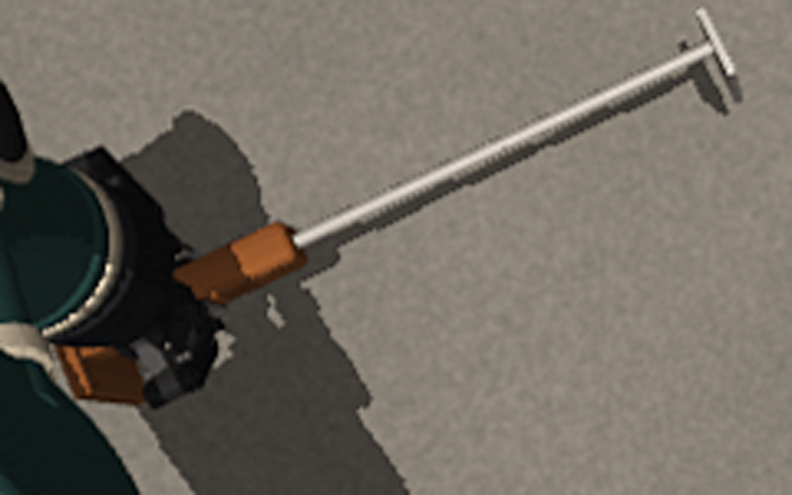

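```bash
python3 - <<'E'
from h import *
_,K,W=load("top",3);ct=(K,W);_,K,W=load("side",3);cs=(K,W)
s=lambda x,y:((x+.5)/3.3-.5+200,(y+.5)/3.3-.5+90)
t=lambda x,y:((x+.5)/3.3-.5+60,(y+.5)/3.3-.5+190)
A,e=tri(ct,t(701,12),cs,s(493,291));print(A,e)
B,e=tri(ct,t(734,74),cs,s(445,317));print(B,e)
m=(A+B)/2;print("mid top",m,np.linalg.norm(A-B))
tcp=np.array([.4713,.3607]);d=m[:2]-tcp;print("dist",np.linalg.norm(d),"yaw",np.arctan2(d[0],-d[1]))
a=proj(ct,[.599,.0881,.062]);print(a)
F=t(298,240);print("rodstart",onz(ct,*F,.142))
E
```

```text
[0.6208033  0.09296414 0.14833624] 0.0036954062297584285
[0.58468161 0.07492598 0.15159997] 0.0017417047980008927
mid top [0.60274245 0.08394506 0.14996811] 0.04050683194531454
dist 0.3063827895067448 yaw 0.4434007409073178
[278.33368638 215.16455983]
rodstart [0.49795766 0.30447767 0.142     ]
```

>>> move_arm:
  series: "0 0 0.025 0.01 0.1 0 -1;0 0 0.055 0.03 0.2 0 -1;0 0 0.085 0.05 0.3 0 -1;0 0 0.115 0.07 0.4 0 -1;0 0 0.145 0.09 0.5 0 -1;0 0 0.175 0.11 0.6 0 -1;0 0 0.205 0.12 0.7 0 -1;0 0 0.226 0.136 0.75 0 -1"

```text
time: 6.8
tool_pos: [0.5156, 0.2979, 0.1439]
tcp_rot: [3.14, -0.046, -0.003]
wrist_force: [0.9, 0.2, -1.4]
width: 0.271
```

```bash
python3 g.py .538 .254 .1295 -.024
```

```text
t 6.8 p [0.5156 0.2979 0.1439] th -0.0296 w 0.271 F [ 0.9  0.2 -1.4] tilt z [-0.0021 -0.0014 -1.    ] q [ 0.48  0.21  1.88 -0.    1.05  0.51]
turn [ 0.001  0.001 -0.003] shift [0.238 0.431 0.144]
```

>>> move_arm:
  series: "0 0 0 0.05 0.08 0.03 -1;0 0 -0.003 0.1 0.16 0.06 -1;0 0 -0.003 0.15 0.24 0.1 -1;0 0 -0.003 0.2 0.32 0.13 -1;0 0 -0.003 0.24 0.4 0.145 -1;0 0 -0.003 0.24 0.43 0.145 -1;0 0 -0.003 0.24 0.43 0.145 -1;0 0 -0.003 0.24 0.43 0.145 -1"

```text
time: 7.6
tool_pos: [0.5388, 0.2554, 0.131]
tcp_rot: [-3.141, 0.033, -0.0]
wrist_force: [-0.2, -0.6, -1.7]
width: 0.268
```

```bash
python3 g.py .538 .254 .1295 -.024; python3 - <<'E'
from workcell import viewer
import cv2,numpy as np
for n in("side","top"):
    c=viewer.read_camera(n); np.savez(f"{n}4.npz",**c); q=c["pixels"][:,:,::-1]
    q=q[150:400,220:420] if n=="side" else q[180:330,200:560]
    cv2.imwrite(f"pics/{n}4.png",cv2.resize(q,None,fx=2.2,fy=2.2,interpolation=cv2.INTER_CUBIC))
E
```

```text
t 7.6 p [0.5388 0.2554 0.131 ] th -0.0208 w 0.268 F [-0.2 -0.6 -1.7] tilt z [ 3.e-04  4.e-04 -1.e+00] q [0.4  0.22 1.89 0.   1.03 0.42]
turn [-0.    -0.     0.002] shift [-0.008  0.014  0.015]
```

View pics/side4.png

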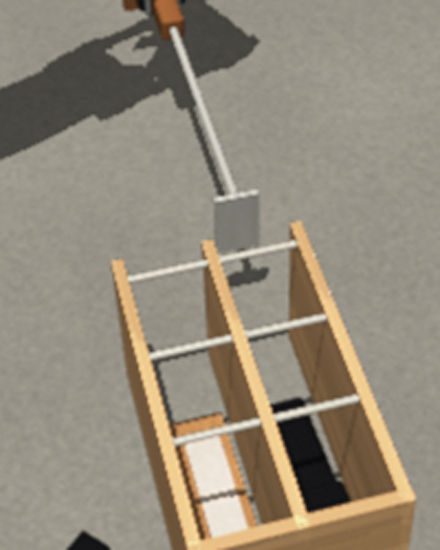

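View pics/top4.png

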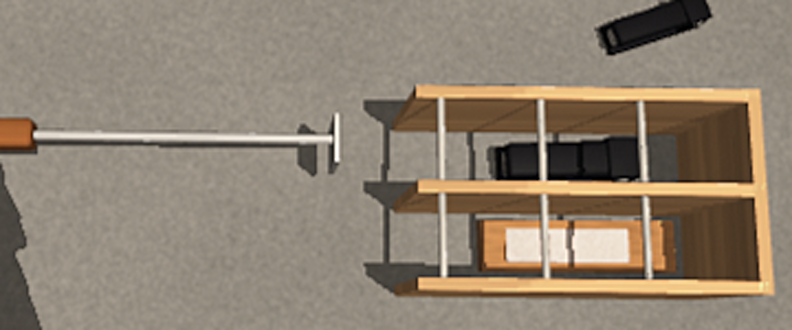

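```bash
python3 - <<'E'
from h import *
_,K,W=load("top",4);ct=(K,W);_,K,W=load("side",4);cs=(K,W)
s=lambda x,y:((x+.5)/2.2-.5+220,(y+.5)/2.2-.5+150)
t=lambda x,y:((x+.5)/2.2-.5+200,(y+.5)/2.2-.5+180)
A,e=tri(ct,t(336,114),cs,s(257,193));print(A,e)
B,e=tri(ct,t(337,161),cs,s(215,200));print(B,e,(A+B)/2)
print("rod",onz(ct,*t(36,136),.127),onz(ct,*t(330,138),.127))
# rack tops here
for k,v in dict(fl=(416,87),fm=(420,187),fr=(420,285),bl=(760,90)).items(): print(k,onz(ct,*t(*v),.155))
for k,v in dict(hu=(638,140),hd=(641,179)).items(): print(k,onz(ct,*t(*v),.05))
E
```

```text
[ 0.55207906 -0.04943308  0.13215551] 0.0004023392743134297
[ 0.5135226  -0.04925699  0.13497642] 0.0012787909374019006 [ 0.53280083 -0.04934503  0.13356596]
rod [0.53650676 0.19390007 0.127     ] [ 0.53304332 -0.04451495  0.127     ]
fl [ 0.5687871  -0.11175931  0.155     ]
fm [ 0.4887582  -0.11218433  0.155     ]
fr [ 0.4128612  -0.10956651  0.155     ]
bl [ 0.564405   -0.38647878  0.155     ]
hu [ 0.54255913 -0.32301206  0.05      ]
hd [ 0.50771355 -0.32321881  0.05      ]
```

>>> move_arm:
  series: "0 0 0 0 0.12 0 -1;0 0 0 0 0.25 0 -1;0 0 0 0 0.37 0 -1;0 0 0 0 0.5 0 -1;0 0 0 0 0.62 0 -1;0 0 0 0 0.75 0 -1;0 0 0 0 0.87 0 -1;0 0 0 0 1 0 -1"

```text
time: 8.5
tool_pos: [0.5367, 0.1542, 0.1308]
tcp_rot: [-3.141, 0.033, -0.0]
wrist_force: [0.1, 0.2, -1.3]
width: 0.269
```

>>> move_arm:
  series: "0 0 0 0 0.12 0 -1;0 0 0 0 0.25 0 -1;0 0 0 0 0.37 0 -1;0 0 0 0 0.5 0 -1;0 0 0 0 0.62 0 -1;0 0 0 0 0.75 0 -1;0 0 0 0 0.85 0 -1;0 0 0 0 0.9 0 -1"

```text
time: 9.3
tool_pos: [0.5348, 0.0642, 0.1308]
tcp_rot: [3.141, -0.034, -0.0]
wrist_force: [-0.9, 0.1, -2.1]
width: 0.268
```

```bash
python3 g.py .532 -.041 .1295 -.022; python3 - <<'E'
from workcell import viewer
import cv2,numpy as np
for n in("side","top"):
    c=viewer.read_camera(n); np.savez(f"{n}5.npz",**c); q=c["pixels"][:,:,::-1]
    q=q[150:400,220:420] if n=="side" else q[180:330,200:560]
    cv2.imwrite(f"pics/{n}5.png",cv2.resize(q,None,fx=2.2,fy=2.2,interpolation=cv2.INTER_CUBIC))
E
```

```text
t 9.3 p [0.5348 0.0642 0.1308] th -0.0214 w 0.268 F [-0.9  0.1 -2.1] tilt z [-1.e-04 -1.e-04 -1.e+00] q [ 0.07  0.12  2.02 -0.    1.01  0.09]
turn [0. 0. 0.] shift [-0.006  1.053  0.013]
```

View pics/side5.png

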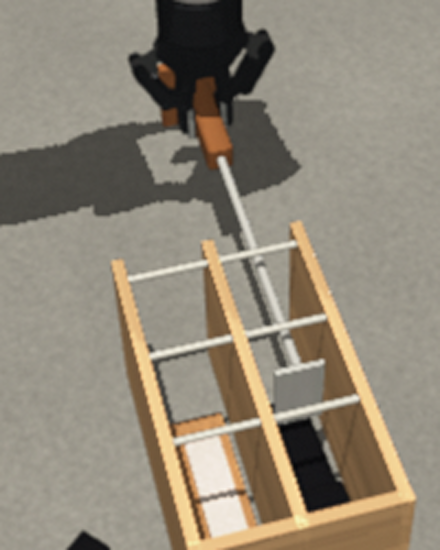

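View pics/top5.png

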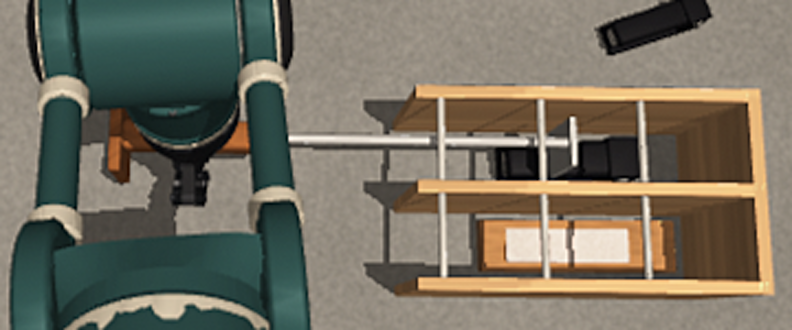

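>>> move_arm:
  series: "0 0 0 0 0.12 0 -1;0 0 0 0 0.25 0 -1;0 0 0 0 0.37 0 -1;0 0 0 0 0.5 0 -1;0 0 0 0 0.62 0 -1;0 0 0 0 0.75 0 -1;0 0 0 0 0.87 0 -1;0 0 0 0 1 0 -1"

```text
time: 10.2
tool_pos: [0.5328, -0.0357, 0.1308]
tcp_rot: [-3.141, 0.033, -0.0]
wrist_force: [0.8, 0.6, -1.6]
width: 0.267
```

>>> move_arm:
  series: "0 0 0 0 0.05 0 -1;0 0 0 0 0.05 0 -1;0 0 0 0 0.05 0 -1;0 0 0 0 0.05 0 -1;0 0 0 0 0.05 0 -1;0 0 0 0 0.05 0 -1;0 0 0 0 0.05 0 -1;0 0 0 0 0.05 0 -1"

```text
time: 11.0
tool_pos: [0.5327, -0.0394, 0.1308]
tcp_rot: [-3.141, 0.032, 0.0]
wrist_force: [0.3, 0.5, -2.8]
width: 0.271
```

```bash
python3 g.py .532 -.041 .070 -.022; python3 - <<'E'
from workcell import viewer
import cv2,numpy as np
for n in("side","top"):
    c=viewer.read_camera(n); np.savez(f"{n}6.npz",**c); q=c["pixels"][:,:,::-1]
    q=q[240:440,240:440] if n=="side" else q[200:320,350:560]
    cv2.imwrite(f"pics/{n}6.png",cv2.resize(q,None,fx=2.9,fy=2.9,interpolation=cv2.INTER_CUBIC))
E
```

```text
t 11.0 p [ 0.5327 -0.0394  0.1308] th -0.0202 w 0.271 F [ 0.3  0.5 -2.8] tilt z [-0.  0. -1.] q [-0.12  0.11  2.03  0.    1.01 -0.1 ]
turn [-0.     0.     0.001] shift [-0.007  0.016  0.608]
```

View pics/side6.png

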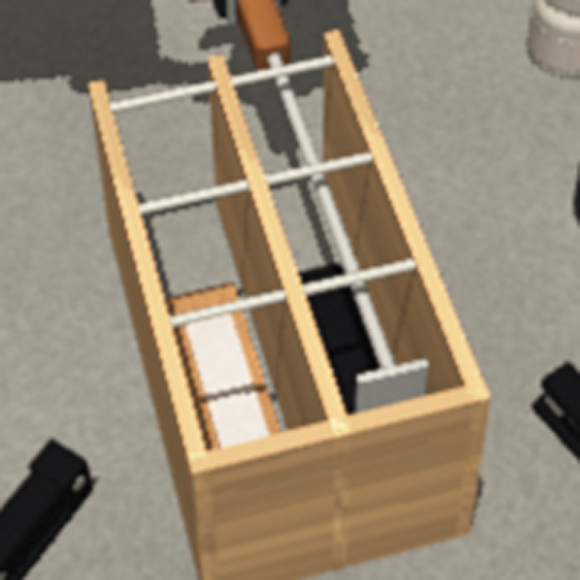

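View pics/top6.png

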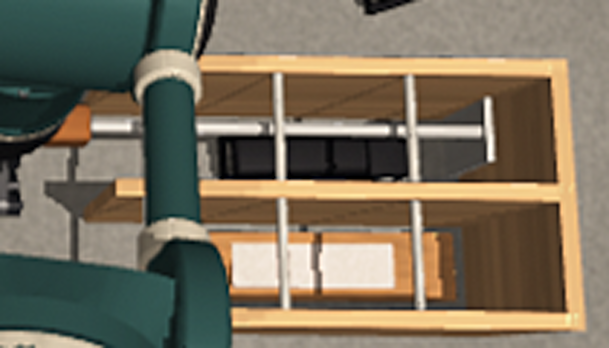

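```bash
python3 - <<'E'
from h import *
_,K,W=load("top",6);ct=(K,W);_,K,W=load("side",6);cs=(K,W)
s=lambda x,y:((x+.5)/2.9-.5+240,(y+.5)/2.9-.5+240)
t=lambda x,y:((x+.5)/2.9-.5+350,(y+.5)/2.9-.5+200)
A,e=tri(ct,t(488,98),cs,s(427,362));print(A,e)
B,e=tri(ct,t(490,161),cs,s(357,377));print(B,e,(A+B)/2)
print("heel",onz(ct,*t(405,140),.05),onz(ct,*t(408,178),.05))
E
```

```text
[ 0.54648667 -0.34506923  0.13479734] 0.0015745441402234361
[ 0.50692192 -0.34295585  0.13511008] 0.000926107056964221 [ 0.52670429 -0.34401254  0.13495371]
heel [ 0.53351583 -0.32159539  0.05      ] [ 0.50780151 -0.32180651  0.05      ]
```

>>> move_arm:
  series: "0 0 0 0 0.01 0.1 -1;0 0 0 0 0.01 0.2 -1;0 0 0 0 0.01 0.3 -1;0 0 0 0 0.01 0.4 -1;0 0 0 0 0.01 0.5 -1;0 0 0 0 0.01 0.57 -1;0 0 0 0 0.01 0.61 -1;0 0 0 0 0.01 0.61 -1"

```text
time: 11.9
tool_pos: [0.5322, -0.0406, 0.069]
tcp_rot: [-3.141, 0.032, 0.002]
wrist_force: [-0.4, 0.4, -2.0]
width: 0.269
```

```bash
python3 g.py .538 .235 .070 -.022; python3 - <<'E'
from workcell import viewer
import cv2,numpy as np
for n in("side","top"):
    c=viewer.read_camera(n); np.savez(f"{n}7.npz",**c); q=c["pixels"][:,:,::-1]
    q=q[240:440,240:440] if n=="side" else q[200:320,350:560]
    cv2.imwrite(f"pics/{n}7.png",cv2.resize(q,None,fx=2.9,fy=2.9,interpolation=cv2.INTER_CUBIC))
E
```

```text
t 11.9 p [ 0.5322 -0.0406  0.069 ] th -0.0206 w 0.269 F [-0.4  0.4 -2. ] tilt z [-1.4e-03  2.0e-04 -1.0e+00] q [-0.12  0.19  2.07 -0.    0.89 -0.1 ]
turn [-0.     0.001  0.001] shift [ 1.000e-03 -2.756e+00 -1.000e-02]
```

View pics/side7.png

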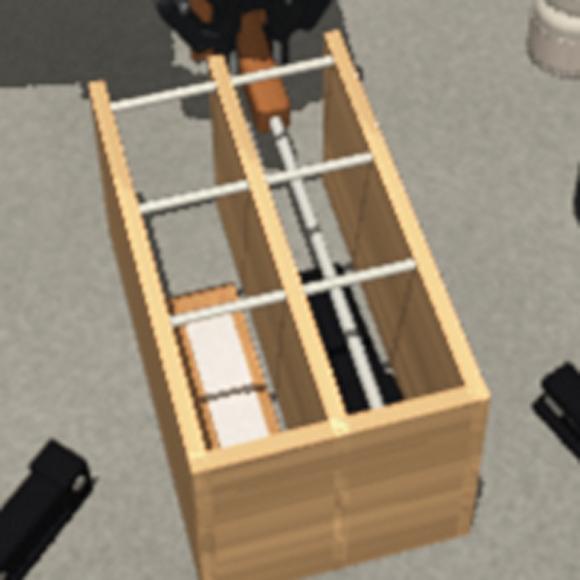

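View pics/top7.png

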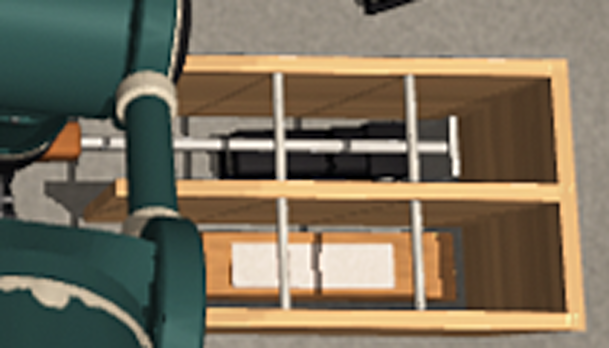

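>>> move_arm:
  series: "0 0 0 0 -0.06 0 -1;0 0 0 0 -0.12 0 -1;0 0 0 0 -0.18 0 -1;0 0 0 0 -0.26 0 -1;0 0 0 0 -0.34 0 -1;0 0 0 0 -0.42 0 -1;0 0 0 0 -0.51 0 -1;0 0 0 0 -0.6 0 -1"

```text
time: 12.8
tool_pos: [0.534, 0.0201, 0.0698]
tcp_rot: [3.141, -0.032, 0.0]
wrist_force: [0.6, -1.8, -1.0]
width: 0.265
```

```bash
python3 g.py .538 .225 .070 -.022; python3 - <<'E'
from workcell import viewer
import cv2,numpy as np
for n in("side","top"):
    c=viewer.read_camera(n); np.savez(f"{n}8.npz",**c); q=c["pixels"][:,:,::-1]
    q=q[240:440,240:440] if n=="side" else q[200:320,350:560]
    cv2.imwrite(f"pics/{n}8.png",cv2.resize(q,None,fx=2.9,fy=2.9,interpolation=cv2.INTER_CUBIC))
E
```

```text
t 12.8 p [0.534  0.0201 0.0698] th -0.0204 w 0.265 F [ 0.6 -1.8 -1. ] tilt z [ 1.e-04 -1.e-04 -1.e+00] q [-0.01  0.19  2.07 -0.    0.89  0.01]
turn [ 0.    -0.     0.001] shift [-2.000e-03 -2.049e+00 -2.000e-03]
```

View pics/top8.png

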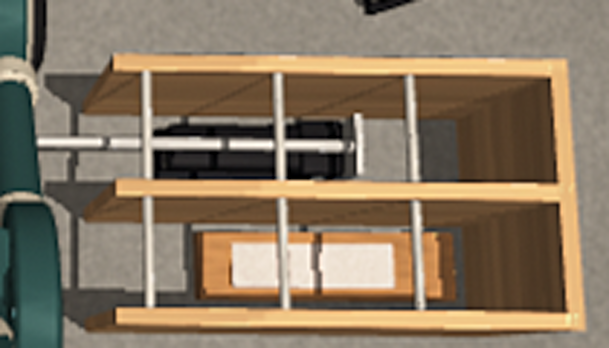

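View pics/side8.png

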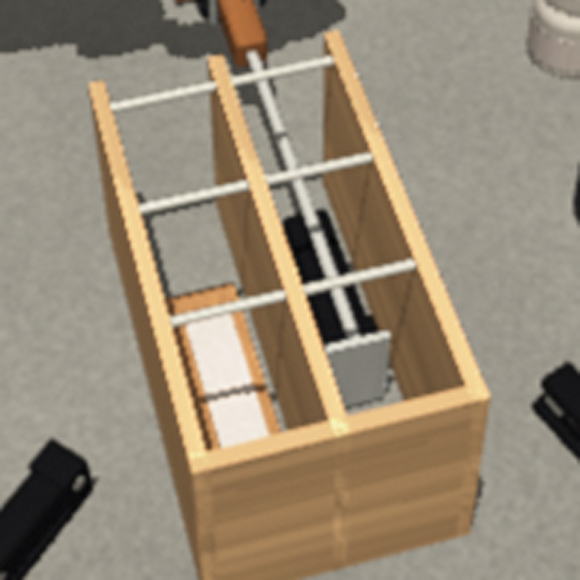

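>>> move_arm:
  series: "0 0 0 0 -0.09 0 -1;0 0 0 0 -0.19 0 -1;0 0 0 0 -0.29 0 -1;0 0 0 0 -0.39 0 -1;0 0 0 0 -0.49 0 -1;0 0 0 0 -0.59 0 -1;0 0 0 0 -0.69 0 -1;0 0 0 0 -0.79 0 -1"

```text
time: 13.7
tool_pos: [0.5355, 0.0992, 0.0697]
tcp_rot: [3.141, -0.032, -0.0]
wrist_force: [-0.4, -1.4, -2.8]
width: 0.266
```

>>> move_arm:
  series: "0 0 0 0 -0.1 0 -1;0 0 0 0 -0.2 0 -1;0 0 0 0 -0.3 0 -1;0 0 0 0 -0.4 0 -1;0 0 0 0 -0.5 0 -1;0 0 0 0 -0.6 0 -1;0 0 0 0 -0.7 0 -1;0 0 0 0 -0.8 0 -1"

```text
time: 14.5
tool_pos: [0.5372, 0.1791, 0.0697]
tcp_rot: [3.141, -0.032, -0.0]
wrist_force: [0.3, -0.4, -2.0]
width: 0.265
```

```bash
python3 g.py .538 .23 .070 -.022; python3 - <<'E'
from workcell import viewer
import cv2,numpy as np
for n in("side","top"):
    c=viewer.read_camera(n); np.savez(f"{n}9.npz",**c); q=c["pixels"][:,:,::-1]
    q=q[150:400,220:420] if n=="side" else q[180:330,200:560]
    cv2.imwrite(f"pics/{n}9.png",cv2.resize(q,None,fx=2.2,fy=2.2,interpolation=cv2.INTER_CUBIC))
E
```

```text
t 14.5 p [0.5372 0.1791 0.0697] th -0.0206 w 0.265 F [ 0.3 -0.4 -2. ] tilt z [-1.e-04 -0.e+00 -1.e+00] q [0.28 0.24 2.   0.   0.9  0.3 ]
turn [0.    0.    0.001] shift [-0.002 -0.509 -0.003]
```

View pics/top9.png

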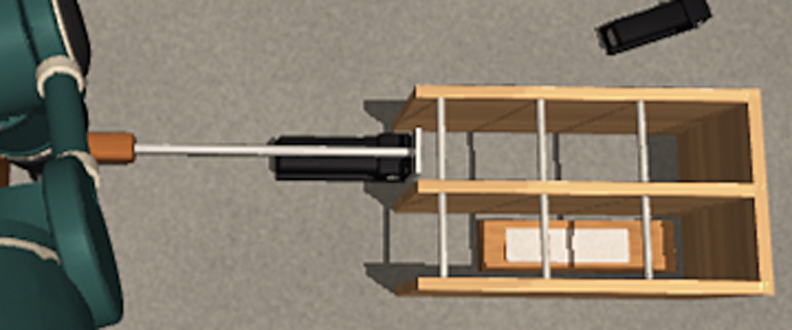

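View pics/side9.png

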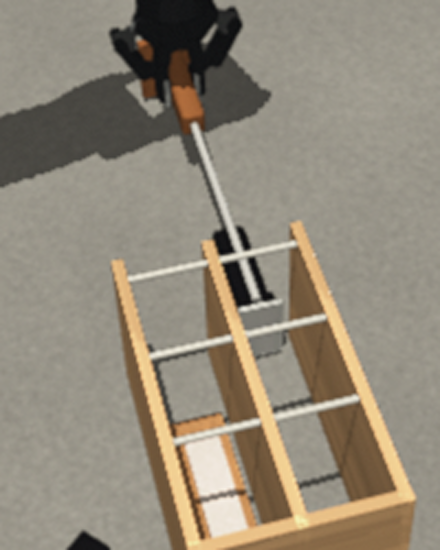

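>>> move_arm:
  series: "0 0 0 0 -0.1 0 -1;0 0 0 0 -0.2 0 -1;0 0 0 0 -0.3 0 -1;0 0 0 0 -0.4 0 -1;0 0 0 0 -0.48 0 -1;0 0 0 0 -0.54 0 -1;0 0 0 0 -0.58 0 -1;0 0 0 0 -0.58 0 -1"

```text
time: 15.4
tool_pos: [0.5385, 0.2371, 0.0699]
tcp_rot: [-3.141, 0.032, -0.001]
wrist_force: [-0.1, 0.2, -1.3]
width: 0.266
```

```bash
python3 g.py .538 .23 .070 -.022; python3 - <<'E'
from workcell import viewer
import cv2,numpy as np
for n in("side","top"):
    c=viewer.read_camera(n); np.savez(f"{n}10.npz",**c); q=c["pixels"][:,:,::-1]
    q=q[150:400,220:420] if n=="side" else q[180:330,200:560]
    cv2.imwrite(f"pics/{n}10.png",cv2.resize(q,None,fx=2.2,fy=2.2,interpolation=cv2.INTER_CUBIC))
E
```

```text
t 15.4 p [0.5385 0.2371 0.0699] th -0.0202 w 0.266 F [-0.1  0.2 -1.3] tilt z [ 4.e-04  7.e-04 -1.e+00] q [0.37 0.28 1.95 0.   0.91 0.39]
turn [-0.    -0.     0.001] shift [-0.004  0.071 -0.001]
```

View pics/top10.png

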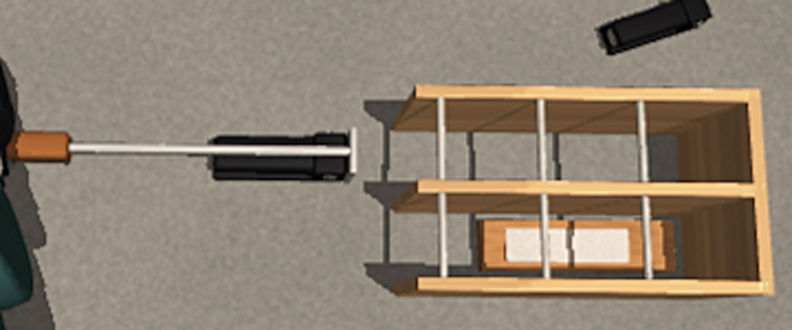

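View pics/side10.png

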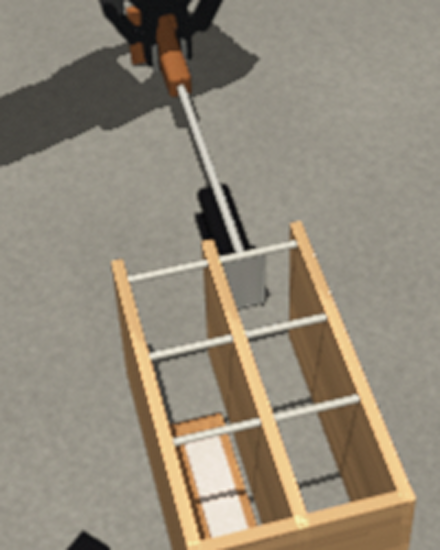

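>>> move_arm:
  series: "0 0 0 0 0.05 0 -1;0 0 0 0 0.1 0 -1;0 0 0 0 0.12 0 -1;0 0 0 0 0.12 -0.15 -1;0 0 0 0 0.12 -0.35 -1;0 0 0 0 0.12 -0.55 -1;0 0 0 0 0.12 -0.75 -1;0 0 0 0 0.12 -0.9 -1"

```text
time: 16.3
tool_pos: [0.539, 0.2246, 0.1626]
tcp_rot: [-3.14, 0.033, -0.004]
wrist_force: [-0.0, -0.0, -2.4]
width: 0.261
```

```bash
python3 g.py .45 .44 .160 .2; python3 - <<'E'
from workcell import viewer
import cv2,numpy as np
for n in("side","top"):
    c=viewer.read_camera(n); np.savez(f"{n}11.npz",**c); q=c["pixels"][:,:,::-1]
    q=q[150:400,220:420] if n=="side" else q[180:330,200:560]
    cv2.imwrite(f"pics/{n}11.png",cv2.resize(q,None,fx=2.2,fy=2.2,interpolation=cv2.INTER_CUBIC))
E
```

```text
t 16.3 p [0.539  0.2246 0.1626] th -0.0208 w 0.261 F [-0.  -0.  -2.4] tilt z [ 0.0028  0.0011 -1.    ] q [0.35 0.16 1.9  0.   1.08 0.37]
turn [-0.    -0.001 -0.105] shift [-0.935 -2.135  0.026]
```

View pics/top11.png

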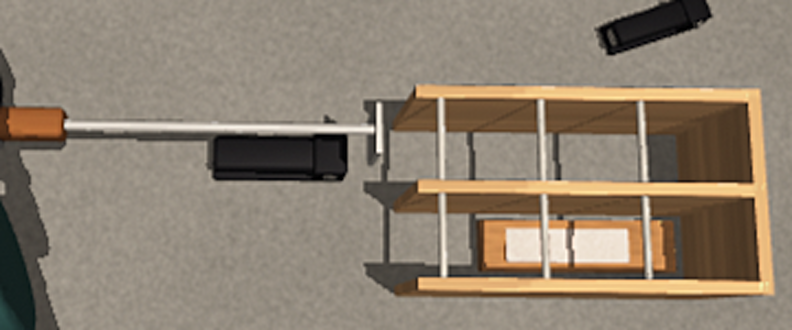

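View pics/side11.png

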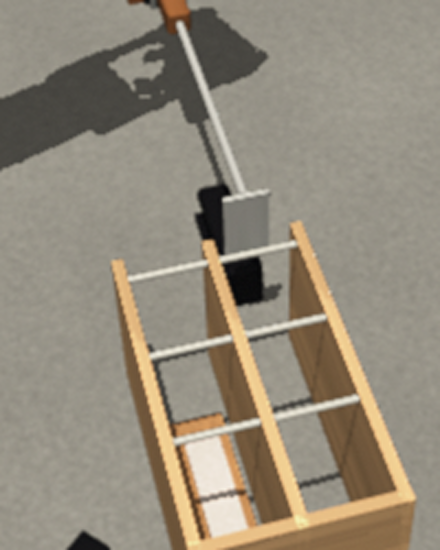

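>>> move_arm:
  series: "0 0 0 -0.02 -0.12 0 -1;0 0 0 -0.05 -0.25 0 -1;0 0 0 -0.08 -0.37 0 -1;0 0 0 -0.11 -0.5 0 -1;0 0 0 -0.14 -0.62 0 -1;0 0 0 -0.17 -0.75 0 -1;0 0 0 -0.2 -0.87 0 -1;0 0 0 -0.25 -1 0 -1"

```text
time: 17.2
tool_pos: [0.5151, 0.3259, 0.1598]
tcp_rot: [3.141, -0.032, 0.0]
wrist_force: [0.2, -0.8, -1.7]
width: 0.265
```

>>> move_arm:
  series: "0 0 0 -0.04 -0.12 0 -1;0 0 0 -0.08 -0.25 0 -1;0 0 0 -0.12 -0.37 0 -1;0 0 0 -0.16 -0.5 0 -1;0 0 0 -0.2 -0.62 0 -1;0 0 0 -0.24 -0.75 0 -1;0 0 0 -0.28 -0.87 0 -1;0 0 0 -0.3 -1 0 -1"

```text
time: 18.0
tool_pos: [0.4868, 0.4264, 0.1597]
tcp_rot: [3.141, -0.032, -0.0]
wrist_force: [0.1, 0.7, -1.1]
width: 0.269
```

```bash
python3 g.py .475 .45 .075 -.02
```

```text
t 18.0 p [0.4868 0.4264 0.1597] th -0.0205 w 0.269 F [ 0.1  0.7 -1.1] tilt z [-2.e-04 -2.e-04 -1.e+00] q [ 0.68  0.28  1.76 -0.    1.1   0.7 ]
turn [ 0.  0. -0.] shift [-0.123 -0.234  0.847]
```

>>> move_arm:
  series: "0 0 0 -0.06 -0.12 0.05 -1;0 0 0 -0.12 -0.23 0.15 -1;0 0 0 -0.12 -0.23 0.3 -1;0 0 0 -0.12 -0.23 0.45 -1;0 0 0 -0.12 -0.23 0.6 -1;0 0 0 -0.12 -0.23 0.75 -1;0 0 0 -0.12 -0.23 0.85 -1;0 0 0 -0.12 -0.23 0.85 -1"

```text
time: 18.8
tool_pos: [0.4746, 0.4471, 0.072]
tcp_rot: [3.138, -0.033, -0.005]
wrist_force: [-0.5, -1.6, -2.8]
width: 0.269
```

```bash
python3 g.py .475 .45 .0655 -.02;python3 - <<'E'
from workcell import viewer
import cv2,numpy as np
for n in("side","top"):
    c=viewer.read_camera(n); np.savez(f"{n}12.npz",**c); q=c["pixels"][:,:,::-1]
    q=q[90:290,160:420] if n=="side" else q[180:340,0:400]
    cv2.imwrite(f"pics/{n}12.png",cv2.resize(q,None,fx=2,fy=2,interpolation=cv2.INTER_CUBIC))
E
```

```text
t 18.8 p [0.4746 0.4471 0.072 ] th -0.0212 w 0.269 F [-0.5 -1.6 -2.8] tilt z [-0.0034 -0.003  -1.    ] q [ 0.72  0.38  1.8  -0.    0.96  0.74]
turn [ 0.001  0.002 -0.001] shift [ 0.003 -0.029  0.065]
```

View pics/side12.png

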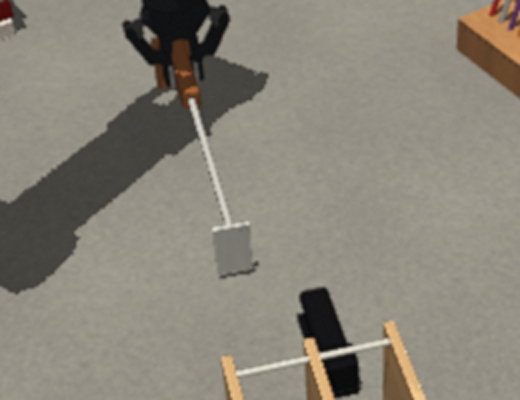

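View pics/top12.png

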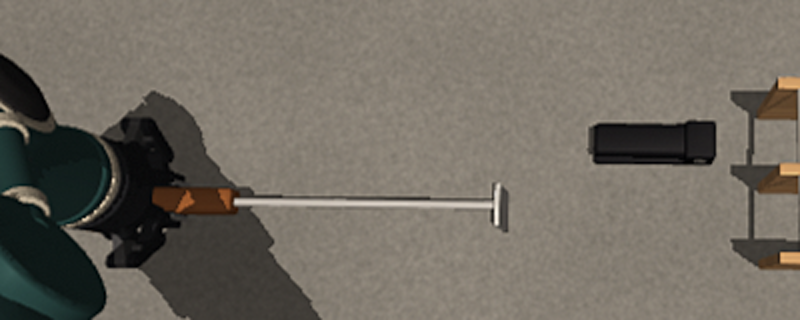

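>>> move_arm:
  series: "0 0 0 0 0 0.01 -1;0 0 0 0 0 0.02 -1;0 0 0 0 0 0.03 -1;0 0 0 0 0 0.04 -1;0 0 0 0 0 0.05 -1;0 0 0 0 0 0.06 -1;0 0 0 0 0 0.065 -1;0 0 0 0 0 0.065 -1"

```text
time: 19.7
tool_pos: [0.4757, 0.4486, 0.0681]
tcp_rot: [3.141, -0.032, -0.0]
wrist_force: [0.1, 0.0, -1.1]
width: 0.267
```

```bash
python3 g.py .475 .45 .0655 -.02
```

```text
t 19.7 p [0.4757 0.4486 0.0681] th -0.0206 w 0.267 F [ 0.1  0.  -1.1] tilt z [-2.e-04 -2.e-04 -1.e+00] q [ 0.72  0.39  1.8  -0.    0.95  0.74]
turn [ 0.  0. -0.] shift [-0.007 -0.014  0.026]
```

>>> move_arm:
  series: "0 0 0 0 0 0.005 -1;0 0 0 0 0 0.01 -1;0 0 0 0 0 0.015 -1;0 0 0 0 0 0.02 -1;0 0 0 0 0 0.025 -1;0 0 0 0 0 0.03 -1;0 0 0 0 0 0.03 -1;0 0 0 0 0 0.03 -1"

```text
time: 20.5
tool_pos: [0.4758, 0.4487, 0.0656]
tcp_rot: [-3.141, 0.032, -0.0]
wrist_force: [-1.4, -1.7, 2.3]
width: 0.267
```

```bash
python3 g.py .475 .45 .0655 -.02
```

```text
t 20.5 p [0.4758 0.4487 0.0656] th -0.0206 w 0.267 F [-1.4 -1.7  2.3] tilt z [ 1.e-04  1.e-04 -1.e+00] q [ 0.72  0.39  1.81 -0.    0.94  0.74]
turn [-0. -0. -0.] shift [-0.008 -0.013  0.001]
```

>>> move_arm:
  series: "0 0 0 0 0 0 -0.3;0 0 0 0 0 0 -0.1;0 0 0 0 0 0 0.2;0 0 0 0 0 0 0.4;0 0 0 0 0 0 0.6;0 0 0 0 0 0 0.8;0 0 0 0 0 0 0.8;0 0 0 0 0 0 0.8"

```text
time: 21.3
tool_pos: [0.4757, 0.4486, 0.0652]
tcp_rot: [3.141, -0.032, -0.0]
wrist_force: [0.0, -0.1, -0.2]
width: 0.901
```

>>> move_arm:
  series: "0 0 0 0 0 -0.1 0.8;0 0 0 0 0 -0.2 0.8;0 0 0 0 0 -0.3 0.8;0 0 0 0 0 -0.45 0.8;0 0 0 0 0 -0.6 0.8;0 0 0 0 0 -0.75 0.8;0 0 0 0 0 -0.9 0.8;0 0 0 0 0 -1 0.8"

```text
time: 22.1
tool_pos: [0.4764, 0.4492, 0.1677]
tcp_rot: [-3.14, 0.032, -0.003]
wrist_force: [-0.8, 0.9, 0.3]
width: 0.902
```

>>> move_arm:
  series: "0 0 0 0 -0.1 -0.1 0.8;0 0 0 0 -0.2 -0.2 0.8;0 0 0 0 -0.3 -0.3 0.8;0 0 0 0 -0.45 -0.4 0.8;0 0 0 0 -0.6 -0.5 0.8;0 0 0 0 -0.75 -0.6 0.8;0 0 0 0 -0.75 -0.6 0.8;0 0 0 0 -0.75 -0.6 0.8"

```text
time: 22.9
tool_pos: [0.477, 0.5241, 0.225]
tcp_rot: [3.141, -0.031, -0.0]
wrist_force: [-0.3, -0.0, -0.1]
width: 0.899
```

```bash
python3 g.py;python3 - <<'E'
from workcell import viewer
import cv2,numpy as np
for n in("side","top"):
    c=viewer.read_camera(n); np.savez(f"{n}13.npz",**c); q=c["pixels"][:,:,::-1]
    cv2.imwrite(f"pics/{n}13.png",q)
E
```

```text
t 22.9 p [0.477  0.5241 0.225 ] th -0.0195 w 0.899 F [-0.3 -0.  -0.1] tilt z [-2.e-04 -6.e-04 -1.e+00] q [ 0.8   0.34  1.55 -0.    1.24  0.82]
```

View pics/side13.png

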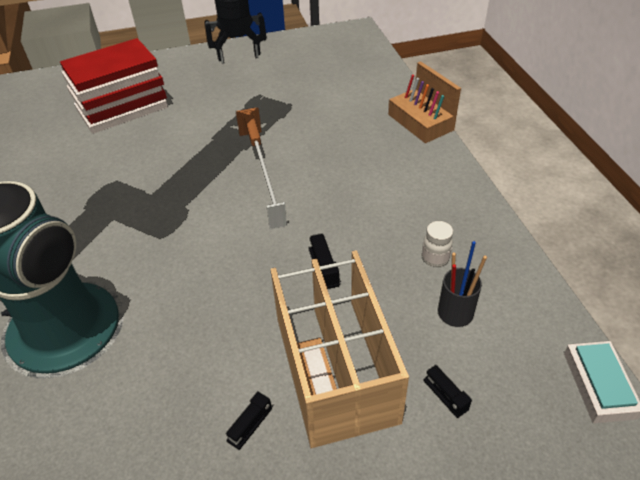

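View pics/top13.png

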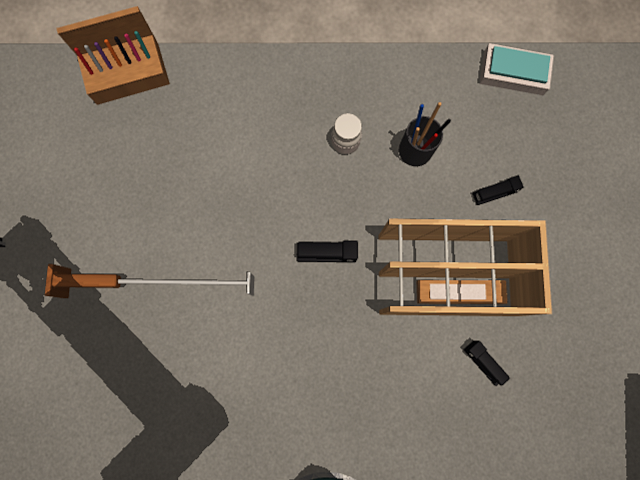

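```bash
python3 - <<'E'
from h import *
p,K,W=load("top",13);c=(K,W)
print("nose",onz(c,297,251,.03),"heel",onz(c,356,251,.05),"blade",onz(c,249,282,.07))
p0=load("top",0)[0]
for n,(a,b,d,e) in dict(jar=(105,155,325,370),cup=(100,170,390,455),box=(275,308,410,510)).items():
    print(n,np.abs(p[a:b,d:e].astype(int)-p0[a:b,d:e]).mean())
from workcell import bot; print(bot.finish_job())
E
```

```text
nose [0.53358709 0.05321199 0.03      ] heel [ 0.52954296 -0.06175556  0.05      ] blade [0.46928702 0.1416094  0.07      ]
jar 2.4284444444444446
cup 1.8355311355311354
box 2.2214141414141415
the job is handed in; nothing more can be done
None
```

The job is handed in at about 23 s of the 54 s allowed. I gripped the picker by its handle and passed the blade between the stapler and the rack's bars. I dropped it behind the heel, drew the stapler straight out of the +x lane, and set the picker down in front of the rack.

My last checks, from the final pictures and the arm's readings:
- **Stapler:** it looks upright. The heel is at about y −0.062, roughly 49 mm out of the mouth at −0.111, and its middle is about 107 mm ahead of the mouth.
- **Picker:** it is on the counter with its blade at about (0.469, 0.142), roughly 160 mm from the stapler's middle. I judged that it stands level by eye and by the contact height matching the height at pick-up (both 0.0656 m).
- **Pencil box, pen cup and glue jar:** their image patches differ from the start by only about 2 grey levels, so they have not visibly moved.
- **Robot:** the gripper is open, clear above the picker, and the wrist force is about zero.

None of these checks failed. The independent measurements I compared agreed to within a few millimetres.

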